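Hold a funnelled portafilter on the grinder's dosing switch

TASK

Get the grinder dosing: set the metal dosing funnel squarely on the portafilter's basket so that nothing will spill, then carry the portafilter level by its wooden handle into the grinder's fork, under the chute, and push it back so that it presses the sprung dosing switch in, 7 to 9 mm of its 9 mm travel. The grinder runs only while the switch is pressed, so finish still holding the handle with the switch kept in; do not ram the grinder, and leave the other things on the worktop where they are.

Things in the scene. Friction and masses are not known exactly. Their poses are not given: they have to be found in the camera images.
- grinder: aluminium coffee grinder, 200 x 135 mm foot, 356 mm tall with a clear hopper, fixed to the worktop, its yaw varies. Origin on the worktop directly under the chute; its +x points from its open front into its column, +y to the left as seen from the front, +z up. The head overhangs the chute by 37 mm towards the front and begins at z = 207 mm; the foot plate (26 mm high) reaches 65 mm forward of the origin
- fork (a point): point in the grinder's fork straight under the chute, 115 mm above the worktop, axes as the grinder's: level with the top of two level round steel prongs (10 mm thick) at y = +-36.5 mm, 63 mm clear between them, running 30 mm forward of this point and then flaring outwards to end 48 mm forward. The portafilter's body goes in between the prongs from the front, with its rim and lugs on top of them; its handle points straight out of the front
- chute_mouth (a point): centre of the lower end of the grinder's chute (black, 38 mm diameter), 172 mm above the worktop; the funnel's top must pass beneath it
- paddle_face (a point): centre of the front face of the dosing switch's black push plate (34 mm wide, 18 mm high) at the back of the fork, 123.5 mm above the worktop; at rest it stands 27 mm behind the fork point and it moves straight back, along the grinder's +x
- paddle (a joint): travel of the dosing switch in m: 0 at rest, 0.009 against its stop; it springs back: about 5 N at the start and 10 N at full travel. The rear of the portafilter's rim touches the plate when the basket's axis is about 8 mm short of the fork point, so at 8 mm of travel the basket stands straight under the chute
- portafilter: steel filter holder with a dark wooden handle, about 0.25 kg, loose, lying on the worktop. Origin at the centre of the underside of its round basket (58 mm outside, 52 mm inside, 30 mm high, open at the top); the handle leaves towards its -x; +z up. The rim is a flange of 70 mm diameter from 24 to 30 mm above the origin, with two lugs to y = +-42.5 mm, 24 mm long; lying flat it rests on its basket and on the end of its handle, and is then level
- portafilter_rim (a point): centre of the top of the portafilter's rim, 30 mm above the basket's underside
- portafilter_grip (a point): middle of the handle's thick part, on its axis, 105 mm from the basket's axis and 16 mm above the worktop as it lies. The thick part (76 to 150 mm from the basket's axis) has flat upright sides 26 mm apart and is 27 mm high; it slopes by 3 degrees down to its end. The portafilter's balance point lies about 75 mm from the basket's axis, so a weak grip lets the basket sag
- funnel: plain aluminium dosing ring, 60 mm outer diameter, 36 mm high in all, 3 mm wall, open at the top, 0.04 kg, loose, standing upright. Origin at the centre of its underside, z up: the lowest 6 mm is a spigot of 46 mm diameter that drops into the portafilter's basket, the 30 mm of straight wall above it is to be gripped from outside
- funnel_seat (a point): centre of the funnel's shoulder, 6 mm above its underside; it coincides with point portafilter_rim when the funnel is seated
- espresso_cup: small white cup with a handle, 65 x 89 x 54 mm, loose; leave alone
- teaspoon: steel teaspoon, 138 mm long, loose; leave alone
- tamper: coffee tamper: steel disc of 51 mm with a dark wooden knob, 81 mm tall, loose; leave alone
- honey_jar: glass jar of 64 mm with a yellow lid, 87 mm tall, loose; leave alone
Mind the look-alikes: they are no part of the job. Leave any pink or red look-alike of the funnel alone.

How it is judged:
On the way, in this order (a step that is already met when the one before it is completed fails the run):
1. the funnel sits squarely on the portafilter's basket (distance between funnel_seat and portafilter_rim below 0.005 m and angle between the z axis of funnel and the z axis of portafilter, either way round below 0.08 rad and contact force between the fingers and funnel below 0.1 N), for 0.2 s.
2. the portafilter, with the funnel on, stands in the fork and has the switch pressed in (value of joint paddle above 0.0065 m and contact force between portafilter and paddle above 2 N and distance between funnel_seat and portafilter_rim below 0.006 m and distance between portafilter_rim and fork below 0.012 m), for 0.5 s.
At the end, for the whole second after the job is handed in: the portafilter, gripped by its handle, keeps the switch in at least 6.5 of 9 mm; basket within 7 mm of the chute's axis, rim on the prongs or up to 6 mm above, handle straight out within 11 degrees, level within 8; funnel still seated within 6 mm, square within 6 degrees (value of joint paddle above 0.0065 m and contact force between portafilter and paddle above 2 N and contact force between the fingers and portafilter above 2 N and horizontal distance between portafilter_rim and fork below 0.007 m and z of portafilter_rim in the frame of fork between 0.002 and 0.012 m and angle between the x axis of portafilter and the x axis of grinder, either way round below 0.2 rad and angle between portafilter's own z axis and vertical below 0.14 rad and distance between funnel_seat and portafilter_rim below 0.006 m and angle between the z axis of funnel and the z axis of portafilter, either way round below 0.1 rad and distance between the grasp point and portafilter_grip below 0.055 m); the arm keeps its last pose, push and grip.
It fails at once if the portafilter is rammed against the grinder (over 45 N) (contact force between portafilter and grinder above 45 N).
It fails at once if the switch is pressed by the robot itself instead of the portafilter (contact force between the arm and paddle above 1 N).
It fails at once if another thing on the worktop is shoved or knocked over (distance of any of espresso_cup, teaspoon, tamper, honey_jar from where it was at the start of the episode above 0.03 m).
It fails at once if the portafilter is tipped over 23 degrees (angle between portafilter's own z axis and vertical above 0.4 rad).
It also fails if it takes over 67 s, if anything falls off the work surface, if the arm or the gripper's body presses on something with over 40 N, if the wrist force passes 120 N, or if a joint passes its speed limit or range.

ROBOT

A 7-joint arm with a two-finger parallel gripper is mounted at the origin on a cart in front of the work surface, level with it; the furniture and walls round the work are solid. World frame = base frame: x ahead of the robot, y to its left, z up, the work surface at z = 0. Lengths are in m, angles in rad, forces in N, time in s.
With the tool pointing down it reaches from about 0.425 to 0.925 m from the base axis. Payload 6.8 kg.
Tool frame: the origin (TCP) lies midway between the tips of the shut fingers; the grasp point (between the pads) lies 19 mm behind it; z points along the fingers, y is the line along which they close (so a half turn about z gives the same grasp; the last joint's range is limited). The gripper opens to 85 mm and grips with 20 to 120 N. Pads are 22 mm wide; open, the fingers measure 114 mm over their backs; the gripper's body (76 mm by 85 mm) begins 54 mm behind the grasp point. The pads swing forward as they close: fully open they stand 13 mm farther back than shut.
Start: joints at [1.151, 0.477, 0.022, 1.555, -0.011, 1.109, -0.083], TCP at [0.207, -0.642, 0.231] pointing down, gripper open.
Joint ranges: [-2.96, 2.96], [-0.34, 2.1], [-1.41, 1.46], [0.24, 2.44], [-1.37, 4.51], [0.17, 1.92], [-2.96, 2.96]. Speed limits (rad/s): [2.39, 2.39, 3.14, 3.14, 3.14, 3.14, 3.14].

INTERFACE

Orientations are given as a unit quaternion [x, y, z, w].
In Python, from workcell import bot gives the robot as it stands.
- The arm moves only by the tool arm_command, never from a script. Its argument "targets" is a list of rows, each an object with "offset": the shift along the tool's x, y, z in m, a list of three; "twist": the turn, a rotation vector about the tool's x, y, z in degrees, a list of three. A call has 1 to 12 rows; each row shifts and turns the commanded pose from where the row before left it, along the tool's axes as they then stand; what a row does not reach is not made up. A row lasts 1/12 s, in which the tool goes at most 41.7 mm and 7.16 degrees, less where a joint would pass 70% of its speed; a pose out of reach is approached as far as the arm can. A call is refused whole if a number of a shift passes 0.0417 or a number of a turn 7.16, either way. A call with a gripper value outside its range is refused whole. "gripper" is the opening in per cent of the stroke, from 0 (shut) to 100 (fully open), set as the call begins (left out, the last holds). The fingers move at their own pace and stop on an object; "newtons" is the grip in N (left out, the last holds). Time passes only in rows, so rows that do not move let the fingers close. It gives the time, the measured TCP pose, the force, the opening and the grip force at its end, in the units of the state.
- bot.get_obs(): the state, without advancing time (a new reading comes with each control period).
- bot.read_camera(name): name is "side" or "top"; returns (picture, depth): 384x512x3 uint8, blue, green, red; 384x512 float32, m along the optical axis (not along the pixel's ray), 0 where there is no reading.
- bot.get_calibration(name): a dict with "fov_y" (degrees; the focal length in pixels is half the picture's height over the tangent of half this angle, whatever the lens; pixels are square), "cx", "cy" (the principal point, pixels), "pose" (4x4, takes a point from camera to world coordinates). Camera axes: x right, y down, z forward; pixel columns grow to the right and rows downward; lengths in m; the calibration is good to about 2 mm. A picture is of the moment at which its call begins. get_calibration takes no time and is no camera call.
- bot.job_done(): hands the job in; it is judged then, once.
The state is a dict: "t": time; "qpos": joint angles; "joint_velocities": joint speeds; "tau": joint torques, N m; "tcp_pos": TCP position; "ee_rot": TCP orientation; "wrist_force": force on the tool from outside, world axes, zero at the start; "wrist_torque": the same for the moment, N m; "width": opening from 0.0 (shut) to 1.0 (fully open); "gripper_force": force on a finger pad.
Only numpy, scipy, OpenCV 4.12 (cv2) and the standard library are available. Lean on these libraries where they do the work, as an engineer would, in place of code of your own. Each camera call takes 0.05 s, during which the arm holds its last target. There are 200 camera calls.

## Working session

There is one attempt and no reset: what is moved stays moved. The work goes in short steps, Python scripts to look and compute and a tool call to move; the robot and the scene stay as the last step left them, time stands still between calls to the robot, and variables do not carry over. Pictures are saved under pics/ and viewed, at most 10 in all, crops included, and the job is handed in when it is done.

Besides the shell and the picture viewer there is one more tool, called after "Request:" as name([rows], argument=value, ...), one row to a line, values as JSON. arm_command: Moves the arm, as the interface text tells. Its arguments: {"type":"object","properties":{"targets":{"type":"array","items":{"type":"object","properties":{"offset":{"type":"array","items":{"type":"number"}},"twist":{"type":"array","items":{"type":"number"}}}}},"gripper":{"type":"number"},"newtons":{"type":"number"}},"required":["targets"]}

```bash
mkdir -p pics
cat > h.py <<'E'
import numpy as np, cv2
from workcell import bot
def cap(n):
    im,d=bot.read_camera(n); c=bot.get_calibration(n)
    f=im.shape[0]/2/np.tan(np.radians(c["fov_y"])/2)
    v,u=np.mgrid[:im.shape[0],:im.shape[1]]
    P=np.stack([(u-c["cx"])/f*d,(v-c["cy"])/f*d,d,np.ones_like(d)],-1)@np.array(c["pose"]).T
    P=P[...,:3].copy(); P[d==0]=np.nan
    return im,d,P
E
python3 - <<'E'
from h import *
for n in("top","side"):
    im,d,P=cap(n); cv2.imwrite(f"pics/{n}0.png",im); np.savez(f"{n}0.npz",im=im,P=P)
    c=bot.get_calibration(n); print(n,c["fov_y"],c["cx"],c["cy"],np.round(c["pose"],3).tolist())
o=bot.get_obs(); print({k:np.round(v,3).tolist() for k,v in o.items()})
E
```

```text
top 47.05698703218995 252.3586926851933 192.26537212374566 [[-0.244, -0.946, 0.211, 0.211], [-0.97, 0.238, -0.055, 0.141], [0.002, -0.218, -0.976, 1.43], [0.0, 0.0, 0.0, 1.0]]
side 54.1143755338609 251.82596052087675 188.86471614438295 [[-0.994, -0.082, 0.068, 0.426], [-0.106, 0.686, -0.72, 0.972], [0.013, -0.723, -0.691, 0.984], [0.0, 0.0, 0.0, 1.0]]
{'t': 0.1, 'qpos': [1.151, 0.478, 0.022, 1.556, -0.011, 1.109, -0.083], 'joint_velocities': [0.001, 0.001, 0.001, -0.003, -0.0, -0.001, -0.001], 'tau': [0.005, -59.776, 1.614, -28.195, 0.013, 0.005, 0.0], 'tcp_pos': [0.207, -0.642, 0.23], 'ee_rot': [0.988, 0.155, -0.0, -0.001], 'wrist_force': [-0.432, -0.121, 1.092], 'wrist_torque': [-0.019, -0.007, 0.011], 'gripper_force': 0.0, 'width': 1.001}
```

```bash
sleep 0; ls . pics
```

```text
.:
h.py
pics
side0.npz
top0.npz

pics:
side0.png
top0.png
```

View pics/top0.png

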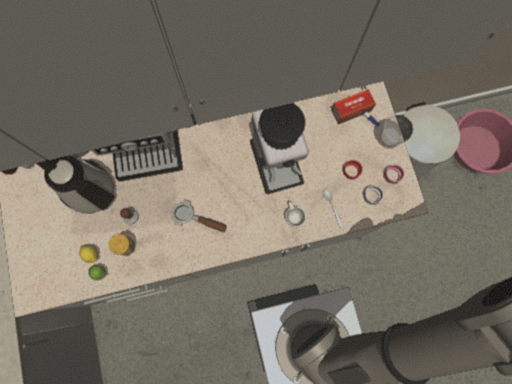

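View pics/side0.png

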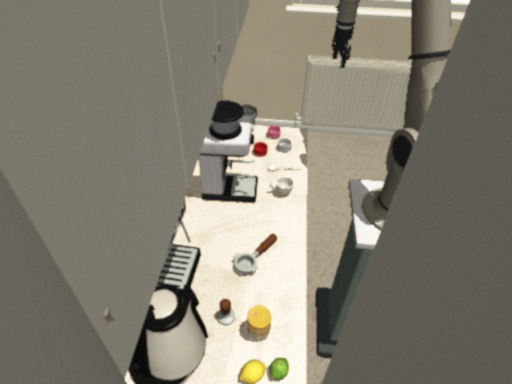

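Top view: the grinder is at (280,150), its front facing down the picture. The portafilter's basket is at (184,213) with the handle running to (225,226). There are three rings: red at (353,170), pink at (393,174) and plain grey at (373,195). The grey one fits the plain aluminium funnel, so I'll confirm it in a crop while measuring.

Run:
```python
from h import *
z=np.load("top0.npz"); im,P=z["im"],z["P"]
a=cv2.resize(im[140:245,315:415],None,fx=4,fy=4,interpolation=cv2.INTER_CUBIC)
b=cv2.resize(im[90:195,235:320],None,fx=4,fy=4,interpolation=cv2.INTER_CUBIC)
cv2.imwrite("pics/crop0.png",np.hstack([a,b]))
def clus(r0,r1,c0,c1,z0,z1):
    Q=P[r0:r1,c0:c1].reshape(-1,3); Q=Q[(Q[:,2]>z0)&(Q[:,2]<z1)]; return Q
for nm,b in dict(funnel=(182,208,360,386,.028,.05),red=(157,183,341,365,.028,.05),basket=(200,226,170,196,.022,.04)).items():
    Q=clus(*b); (cx,cy),r=cv2.minEnclosingCircle(Q[:,:2].astype(np.float32)); A=np.c_[2*Q[:,:2],np.ones(len(Q))]
    print(nm,len(Q),cx,cy,r,Q.min(0),Q.max(0))
Q=clus(212,236,196,232,.015,.045); m=Q.mean(0); w,v=np.linalg.eigh(np.cov(Q[:,:2].T)); print("handle",len(Q),m,v[:,1],Q.min(0),Q.max(0))
# grinder foot plate, head
Q=clus(130,195,245,310,.015,.035); print("foot",len(Q),cv2.minAreaRect(Q[:,:2].astype(np.float32)))
for zz in [(.19,.25),(.25,.3),(.3,.37)]:
    Q=clus(90,195,235,320,*zz); print(zz,len(Q),cv2.minAreaRect(Q[:,:2].astype(np.float32)),Q[:,2].mean())
z=np.load("side0.npz"); P=z["P"]
for nm,b in dict(funnel=(136,156,273,296,.028,.05),basket=(248,280,228,262,.022,.04)).items():
    Q=clus(*b); (cx,cy),r=cv2.minEnclosingCircle(Q[:,:2].astype(np.float32)); print("side",nm,len(Q),cx,cy,r,Q.min(0),Q.max(0))
for zz in [(.1,.135),(.19,.25),(.015,.035)]:
    Q=clus(95,205,190,275,*zz); print(zz,len(Q),cv2.minAreaRect(Q[:,:2].astype(np.float32)),Q[:,2].mean())
```

```text
funnel 80 0.41164901852607727 -0.3187515139579773 0.03116666153073311 [ 0.38159967 -0.34853532  0.02815729] [ 0.43935246 -0.28885691  0.04161954]
red 80 0.5089443325996399 -0.2775055766105652 0.03133341297507286 [ 0.48072592 -0.30624363  0.02809455] [ 0.53951693 -0.24754103  0.04192789]
basket 222 0.5031657218933105 0.2960767447948456 0.04388180002570152 [0.4669248  0.26086946 0.02216249] [0.54295689 0.33202711 0.03713756]
handle 241 [0.44766773 0.21515148 0.02673239] [0.56220207 0.8269999 ] [0.41440292 0.17131946 0.01716046] [0.48340529 0.26177146 0.03625923]
foot 993 ((0.5984807014465332, -0.04136078059673309), (0.19633875787258148, 0.13338932394981384), 2.211085796356201)
(0.19, 0.25) 216 ((0.5850369930267334, -0.002874121069908142), (0.20005641877651215, 0.09179007261991501), 37.738075256347656) 0.23228497355237313
(0.25, 0.3) 1084 ((0.6045803427696228, -0.04148649424314499), (0.17621971666812897, 0.12201767414808273), 2.054454803466797) 0.2659906326790885
(0.3, 0.37) 1494 ((0.6029614806175232, -0.041192322969436646), (0.12037880718708038, 0.10576620697975159), 89.222412109375) 0.3470943582117725
side funnel 63 0.4151366055011749 -0.31492525339126587 0.03322925418615341 [ 0.3855506  -0.34673958  0.02809408] [ 0.44480975 -0.28226682  0.0399111 ]
side basket 285 0.4967942237854004 0.28289109468460083 0.054384320974349976 [0.46189207 0.24059358 0.02204298] [0.54591582 0.3357697  0.03616965]
(0.1, 0.135) 423 ((0.61685711145401, -0.23051661252975464), (0.1856130063533783, 0.5025235414505005), 1.5872567892074585) 0.1166019200817215
(0.19, 0.25) 567 ((0.5991781949996948, 0.008844457566738129), (0.18468013405799866, 0.07438334822654724), 25.683696746826172) 0.22553235420852547
(0.015, 0.035) 1102 ((0.5153624415397644, -0.18672946095466614), (0.5170981884002686, 0.23360967636108398), 72.62615203857422) 0.025311851898410797
```

View pics/crop0.png

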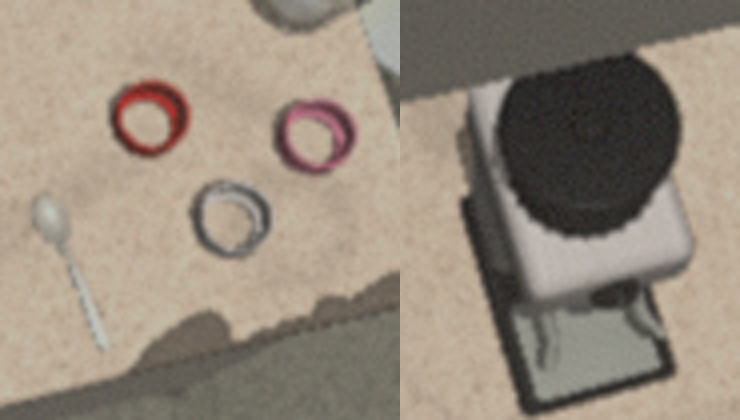

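The crop confirms the plain aluminium ring at (230,218) is the funnel, with the red and pink look-alikes beside it. The estimate is about (0.412, -0.318), with the top at z≈0.036 and radius ≈0.03, which matches. Setting out towards a point above it.

Request:
arm_command([
  {"offset":[0.0245,-0.0205,0.006]},
  {"offset":[0.0245,-0.0205,0.006]},
  {"offset":[0.0245,-0.0205,0.006]},
  {"offset":[0.0245,-0.0205,0.006]},
  {"offset":[0.0245,-0.0205,0.006]},
  {"offset":[0.0245,-0.0205,0.006]},
  {"offset":[0.0245,-0.0205,0.006]},
  {"offset":[0.0245,-0.0205,0.006]},
  {"offset":[0.0245,-0.0205,0.006]},
  {"offset":[0.0245,-0.0205,0.006]},
  {"offset":[0.0245,-0.0205,0.006]},
  {"offset":[0.0245,-0.0205,0.006]},
], gripper=100)

```text
invalid input
```

```bash
cat >> h.py <<'E'
from scipy.optimize import least_squares
from scipy.spatial.transform import Rotation
def fitc(Q,r,c0):
    return least_squares(lambda p:np.hypot(*(Q[:,:2]-p).T)-r,c0,loss="soft_l1",f_scale=.002)
def togo(x,y,z):
    o=bot.get_obs(); R=Rotation.from_quat(o["ee_rot"]).as_matrix(); d=R.T@(np.array([x,y,z])-o["tcp_pos"])
    print("tcp",np.round(o["tcp_pos"],4),"yaw y",np.degrees(np.arctan2(R[1,1],R[0,1])).round(2),"tilt",np.degrees(np.arccos(-R[2,2])).round(2),"to go",np.round(d,4),"F",np.round(o["wrist_force"],1),"w",o["width"],"t",o["t"])
E
python3 - <<'E'
from h import *
def sel(P,r0,r1,c0,c1,z0,z1):
    Q=P[r0:r1,c0:c1].reshape(-1,3); return Q[(Q[:,2]>z0)&(Q[:,2]<z1)]
P=np.load("top0.npz")["P"]; S=np.load("side0.npz")["P"]
for n,D,b in(("top",P,(182,208,360,386)),("side",S,(136,156,273,296))):
    Q=sel(D,*b,.031,.043); f=fitc(Q,.0285,[.412,-.318]); print(n,len(Q),f.x,np.abs(f.fun).mean())
for n,D,b in(("top",P,(198,228,168,202)),("side",S,(246,282,226,264))):
    Q=sel(D,*b,.024,.036); Q=Q[np.hypot(*(Q[:,:2]-[.503,.293]).T)<.036]; f=fitc(Q,.0305,[.503,.293]); print(n,"rim",len(Q),f.x,np.abs(f.fun).mean())
# prongs/paddle
g=np.array([.564,-.0427]);a=np.radians(2.2);R=np.array([[np.cos(a),np.sin(a)],[-np.sin(a),np.cos(a)]])
for n,D in(("top",P),("side",S)):
    Q=D.reshape(-1,3); Q=Q[np.isfinite(Q[:,0])&(Q[:,2]>.1)&(Q[:,2]<.14)]; L=(Q[:,:2]-g)@R.T; m=(np.abs(L)<.07).all(1)
    A=np.c_[L,Q[:,2]][m]; print(n); print(np.round(A[np.argsort(A[:,1])][::max(1,len(A)//40)]*1000).astype(int).tolist())
togo(.412,-.318,.020)
E
```

```text
top 70 [ 0.41090364 -0.31781993] 0.001089800554079196
side 52 [ 0.41473755 -0.31712696] 0.001580702931271065
top rim 151 [0.5039299  0.29643606] 0.002432336649539765
side rim 148 [0.50603404 0.29888834] 0.002900712226374695
top
[[-45, -49, 117], [-40, -49, 110], [-36, -46, 113], [-50, -45, 114], [-43, -44, 116], [-48, -43, 109], [-47, -42, 117], [-9, -41, 116], [-40, -41, 118], [-12, -41, 115], [-43, -40, 119], [-35, -40, 116], [-27, -39, 121], [-19, -38, 117], [-31, -38, 114], [-34, -37, 113], [-36, -37, 111], [-30, -35, 111], [-32, -35, 111], [-25, -34, 108], [-29, -33, 111], [-23, 31, 110], [-26, 32, 110], [-9, 33, 110], [-31, 33, 116], [-13, 34, 111], [-36, 34, 110], [-17, 36, 117], [-29, 36, 113], [-22, 37, 110], [-12, 37, 113], [-26, 38, 118], [-29, 39, 114], [-18, 39, 113], [-42, 40, 114], [-21, 40, 113], [-34, 41, 113], [-45, 41, 116], [-38, 42, 114], [-51, 43, 117], [-33, 44, 112], [-49, 45, 108], [-40, 46, 114], [-46, 47, 114], [56, 49, 101], [60, 51, 113], [63, 53, 104], [63, 54, 123]]
side
[[-34, -48, 114], [-38, -42, 114], [-35, -39, 112], [-35, -37, 118], [-21, -36, 118], [-6, -35, 118], [12, -34, 117], [-14, -34, 115], [12, -33, 113], [-21, -33, 111], [48, -32, 117], [-10, -31, 112], [50, -16, 125], [34, -5, 135], [33, 1, 136], [40, 4, 133], [36, 9, 132], [50, 11, 133], [35, 16, 125], [49, 20, 123], [55, 23, 138], [59, 29, 125], [51, 32, 114], [44, 35, 117], [-2, 36, 117], [19, 37, 117], [-5, 38, 119], [40, 39, 112], [-5, 39, 115], [15, 40, 115], [-2, 41, 116], [-30, 41, 114], [-6, 42, 113], [19, 42, 111], [53, 42, 123], [-9, 43, 114], [-37, 45, 118], [60, 46, 121], [-44, 48, 117], [60, 50, 120], [-41, 50, 114], [66, 53, 131], [69, 54, 137], [69, 56, 125]]
tcp [ 0.2069 -0.642   0.2304] yaw y -72.13 tilt 0.1 to go [ 0.2947 -0.245   0.2108] F [-0.4 -0.1  1.1] w 1.0006361515438729 t 0.1
```

The prongs in the top view sit at y ≈ ±38 mm with their tips at x ≈ -50 mm (nominal ±36.5, -48), so the grinder frame at (0.564, -0.0427), yaw 2.2°, fits. The call was refused, so I'm adding explicit twists.

Request:
arm_command([
  {"offset":[0.0245,-0.0205,0.006],"twist":[0,0,0]},
  {"offset":[0.0245,-0.0205,0.006],"twist":[0,0,0]},
  {"offset":[0.0245,-0.0205,0.006],"twist":[0,0,0]},
  {"offset":[0.0245,-0.0205,0.006],"twist":[0,0,0]},
  {"offset":[0.0245,-0.0205,0.006],"twist":[0,0,0]},
  {"offset":[0.0245,-0.0205,0.006],"twist":[0,0,0]},
  {"offset":[0.0245,-0.0205,0.006],"twist":[0,0,0]},
  {"offset":[0.0245,-0.0205,0.006],"twist":[0,0,0]},
  {"offset":[0.0245,-0.0205,0.006],"twist":[0,0,0]},
  {"offset":[0.0245,-0.0205,0.006],"twist":[0,0,0]},
  {"offset":[0.0245,-0.0205,0.006],"twist":[0,0,0]},
  {"offset":[0.0245,-0.0205,0.006],"twist":[0,0,0]},
], gripper=100, newtons=30)

```text
t: 1.1
tcp_pos: [0.4118, -0.3166, 0.1588]
ee_rot: [0.988, 0.155, -0.0, -0.0]
wrist_force: [0.1, -0.0, 0.2]
width: 1.005
gripper_force: 0.0
```

Request:
arm_command([
  {"offset":[0,0,0.02],"twist":[0,0,0]},
  {"offset":[0,0,0.02],"twist":[0,0,0]},
  {"offset":[0,0,0.02],"twist":[0,0,0]},
  {"offset":[0,0,0.02],"twist":[0,0,0]},
  {"offset":[0,0,0.018],"twist":[0,0,0]},
  {"offset":[0,0,0.015],"twist":[0,0,0]},
  {"offset":[0,0,0.015],"twist":[0,0,0]},
  {"offset":[0,0,0.012],"twist":[0,0,0]},
  {"offset":[0,0,0.009],"twist":[0,0,0]},
], gripper=100, newtons=30)

```text
t: 1.85
tcp_pos: [0.4109, -0.3178, 0.009]
ee_rot: [0.988, 0.155, -0.001, -0.0]
wrist_force: [-0.5, -0.4, 0.5]
width: 1.002
gripper_force: 0.0
```

Request:
arm_command([
  {"offset":[0,0,0],"twist":[0,0,0]},
  {"offset":[0,0,0],"twist":[0,0,0]},
  {"offset":[0,0,0],"twist":[0,0,0]},
  {"offset":[0,0,0],"twist":[0,0,0]},
  {"offset":[0,0,0],"twist":[0,0,0]},
  {"offset":[0,0,0],"twist":[0,0,0]},
  {"offset":[0,0,0],"twist":[0,0,0]},
  {"offset":[0,0,0],"twist":[0,0,0]},
], gripper=30, newtons=30)

```text
t: 2.52
tcp_pos: [0.4118, -0.3184, 0.0108]
ee_rot: [0.988, 0.155, 0.0, 0.0]
wrist_force: [-1.1, 0.5, 5.2]
width: 0.699
gripper_force: 32.7
```

Gripped: opening 59.4 mm matches the 60 mm wall. Lifting, then carrying it past the front of the grinder.

Request:
arm_command([
  {"offset":[0,0,-0.02],"twist":[0,0,0]},
  {"offset":[0,0,-0.03],"twist":[0,0,0]},
  {"offset":[0,0,-0.03],"twist":[0,0,0]},
  {"offset":[0,0,-0.03],"twist":[0,0,0]},
  {"offset":[0,0,-0.03],"twist":[0,0,0]},
  {"offset":[0.0144,-0.0341,0],"twist":[0,0,0]},
  {"offset":[0.0144,-0.0341,0],"twist":[0,0,0]},
  {"offset":[0.0144,-0.0341,0],"twist":[0,0,0]},
  {"offset":[0.0144,-0.0341,0],"twist":[0,0,0]},
  {"offset":[0.0144,-0.0341,0],"twist":[0,0,0]},
  {"offset":[0.0144,-0.0341,0],"twist":[0,0,0]},
  {"offset":[0.0144,-0.0341,0],"twist":[0,0,0]},
])

```text
t: 3.52
tcp_pos: [0.4338, -0.0584, 0.1504]
ee_rot: [0.988, 0.155, 0.0, 0.0]
wrist_force: [0.6, -0.4, 0.4]
width: 0.698
gripper_force: 32.8
```

Request:
arm_command([
  {"offset":[0.0175,-0.0318,0],"twist":[0,0,0]},
  {"offset":[0.0175,-0.0318,0],"twist":[0,0,0]},
  {"offset":[0.0175,-0.0318,0],"twist":[0,0,0]},
  {"offset":[0.0175,-0.0318,0],"twist":[0,0,0]},
  {"offset":[0.0175,-0.0318,0],"twist":[0,0,0]},
  {"offset":[0.0175,-0.0318,0],"twist":[0,0,0]},
  {"offset":[0.0175,-0.0318,0],"twist":[0,0,0]},
  {"offset":[0.0175,-0.0318,0],"twist":[0,0,0]},
  {"offset":[0.0175,-0.0318,0],"twist":[0,0,0]},
  {"offset":[0.0175,-0.0318,0],"twist":[0,0,0]},
])

```text
t: 4.35
tcp_pos: [0.5031, 0.2979, 0.1501]
ee_rot: [0.988, 0.155, -0.0, 0.0]
wrist_force: [1.5, -0.1, -0.7]
width: 0.699
gripper_force: 32.8
```

Request:
arm_command([
  {"offset":[0,0,0.007],"twist":[0,0,-6.55]},
  {"offset":[0,0,0.007],"twist":[0,0,-6.55]},
  {"offset":[0,0,0.007],"twist":[0,0,-6.55]},
  {"offset":[0,0,0.007],"twist":[0,0,-6.55]},
  {"offset":[0,0,0.007],"twist":[0,0,-6.55]},
  {"offset":[0,0,0.007],"twist":[0,0,-6.55]},
  {"offset":[0,0,0.007],"twist":[0,0,-6.55]},
  {"offset":[0,0,0.007],"twist":[0,0,-6.55]},
  {"offset":[0,0,0.007],"twist":[0,0,-6.55]},
  {"offset":[0,0,0.007],"twist":[0,0,-6.55]},
  {"offset":[0,0,0.007],"twist":[0,0,-6.55]},
  {"offset":[0,0,0],"twist":[0,0,0]},
])

```text
t: 5.35
tcp_pos: [0.5024, 0.2952, 0.0717]
ee_rot: [0.706, 0.708, -0.001, -0.0]
wrist_force: [-0.1, 0.2, -0.4]
width: 0.7
gripper_force: 32.8
```

Run:
```python
from h import *
out=[]
for n,w in(("top",(180,250,140,250)),("side",(215,295,200,300))):
    im,d,P=cap(n); np.savez(f"{n}1.npz",im=im,P=P); c=im[w[0]:w[1],w[2]:w[3]]; out.append(cv2.resize(c,(550,int(550*c.shape[0]/c.shape[1])*60//100*1) if 0 else (400,300),interpolation=cv2.INTER_CUBIC))
cv2.imwrite("pics/hover.png",np.hstack(out)); togo(.504,.296,.061)
```

```text
tcp [0.503 0.296 0.073] yaw y -0.31 tilt 0.05 to go [-0.     0.001  0.012] F [ 0.2 -0.4  0.6] w 0.6979743084339322 t 5.45
```

View pics/hover.png

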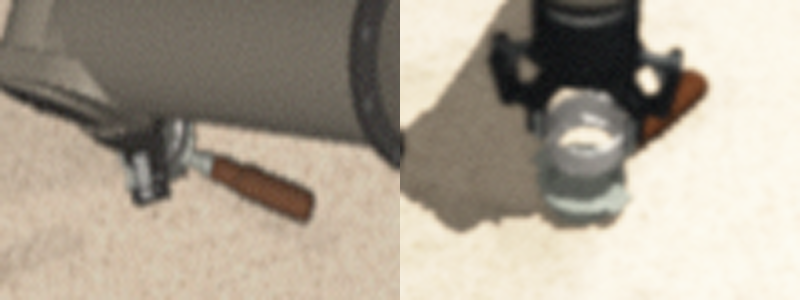

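The side crop shows the funnel at (585,130) held level above the basket at (585,200). The top view is hidden by the arm. Measuring the funnel against the basket in the same side camera.

Run:
```python
from h import *
def full(P,c,zr,rin,rout,r):
    c=np.array(c)
    Q=P.reshape(-1,3); Q=Q[np.isfinite(Q[:,0])&(Q[:,2]>zr[0])&(Q[:,2]<zr[1])]
    for _ in range(8):
        h=np.hypot(*(Q[:,:2]-c).T); q=Q[(h>rin)&(h<rout)]; f=fitc(q,r,c); c=f.x
    return c.round(4),len(q),np.abs(f.fun).mean().round(4)
S0,S1,T0=[np.load(f)["P"] for f in("side0.npz","side1.npz","top0.npz")]
for n,P in(("S0",S0),("T0",T0)): print(n,"rim",full(P,(.505,.297),(.0245,.036),.02,.036,.0305), full(P,(.505,.297),(-.01,.0),0.0,.0,.0) if 0 else "")
print("S1 funnel top",full(S1,(.503,.296),(.092,.104),.02,.034,.0285)); print("S1 funnel all",[full(S1,(.503,.296),(a,a+.008),.02,.036,.0285) for a in(.068,.076,.084)])
# basket floor (inside) z~2-6mm
for n,P in(("S0",S0),("T0",T0)):
    Q=P.reshape(-1,3);h=np.hypot(*(Q[:,:2]-[.504,.297]).T);q=Q[(h<.03)&np.isfinite(Q[:,0])];print(n,np.histogram(q[:,2],bins=np.arange(-.004,.04,.004))[0])
    # image-plane: rim region by height, pixel count weighted centroid of annulus within 36
# handle axis line from top
for n,P in(("T0",T0),("S0",S0)):
    Q=P.reshape(-1,3);Q=Q[np.isfinite(Q[:,0])];L=Q[:,:2]-[.504,.297];u=np.array([-.5635,-.826]);v=np.array([.826,-.5635])
    s=L@u;w=L@v;m=(s>.078)&(s<.148)&(np.abs(w)<.02)&(Q[:,2]>.015)&(Q[:,2]<.04)
    p=np.polyfit(s[m],w[m],1);print(n,"handle lateral at s=0",p[1],"slope deg",np.degrees(np.arctan(p[0])),m.sum(),w[m].min(),w[m].max(),s[(np.abs(w)<.012)&(Q[:,2]>.012)&(Q[:,2]<.04)&(s<.2)].max())
```

```text
S0 rim (array([0.5069, 0.3004]), 190, np.float64(0.0026)) 
T0 rim (array([0.504 , 0.2978]), 166, np.float64(0.0025)) 
S1 funnel top (array([0.5049, 0.2972]), 108, np.float64(0.0012))
S1 funnel all [(array([0.5049, 0.2993]), 81, np.float64(0.0024)), (array([0.5049, 0.2979]), 60, np.float64(0.001)), (array([0.5045, 0.2975]), 69, np.float64(0.0012))]
S0 [ 2 29 83 31 14 16 13 11 45 32]
T0 [16 74 69 23  4  6  5 15 38 15]
T0 handle lateral at s=0 -0.00019521248627660132 slope deg -0.08945002108980027 174 -0.013338847682210091 0.012934707927633883 0.14849568373754363
S0 handle lateral at s=0 -0.003113750071612799 slope deg 0.9102216716758511 143 -0.011965109625445275 0.01332747672949748 0.1440787365287442
```

Request:
arm_command([
  {"offset":[0.002,0.0015,0.005],"twist":[0,0,0]},
  {"offset":[0,0,0.008],"twist":[0,0,0]},
  {"offset":[0,0,0.008],"twist":[0,0,0]},
  {"offset":[0,0,0.006],"twist":[0,0,0]},
  {"offset":[0,0,0.004],"twist":[0,0,0]},
  {"offset":[0,0,0.003],"twist":[0,0,0]},
  {"offset":[0,0,0.002],"twist":[0,0,0]},
  {"offset":[0,0,0],"twist":[0,0,0]},
  {"offset":[0,0,0],"twist":[0,0,0]},
])

```text
t: 6.2
tcp_pos: [0.5048, 0.2984, 0.0374]
ee_rot: [0.708, 0.707, 0.0, -0.0]
wrist_force: [0.6, 0.9, -0.8]
width: 0.695
gripper_force: 32.8
```

Run:
```python
from h import *
im,d,P=cap("side"); np.savez("side2.npz",im=im,P=P)
cv2.imwrite("pics/seat.png",cv2.resize(im[215:295,200:300],(640,512),interpolation=cv2.INTER_CUBIC)); togo(.5045,.298,.0348)
```

```text
tcp [0.5048 0.2985 0.0375] yaw y -0.09 tilt 0.02 to go [-0.0005 -0.0003  0.0027] F [ 1.  -0.5 -0.3] w 0.7020154539937122 t 6.25
```

View pics/seat.png

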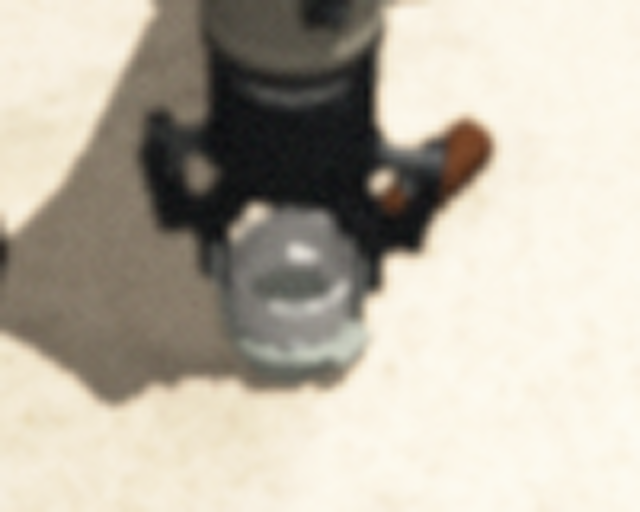

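The side view shows the funnel at (300,270) sitting over the basket rim at (300,345). There is no contact force with the spigot's underside at z ≈ 0.027, below the rim top, so it has entered the basket. Lowering the last few millimetres and letting go.

Request:
arm_command([
  {"offset":[0,0,0.001],"twist":[0,0,0]},
  {"offset":[0,0,0.001],"twist":[0,0,0]},
  {"offset":[0,0,0.0005],"twist":[0,0,0]},
  {"offset":[0,0,0],"twist":[0,0,0]},
  {"offset":[0,0,0],"twist":[0,0,0]},
])

```text
t: 6.67
tcp_pos: [0.5048, 0.2983, 0.0349]
ee_rot: [0.708, 0.707, 0.0, 0.0]
wrist_force: [-0.2, 0.4, 1.4]
width: 0.7
gripper_force: 32.8
```

Request:
arm_command([
  {"offset":[0,0,0],"twist":[0,0,0]},
  {"offset":[0,0,0],"twist":[0,0,0]},
  {"offset":[0,0,0],"twist":[0,0,0]},
  {"offset":[0,0,0],"twist":[0,0,0]},
  {"offset":[0,0,0],"twist":[0,0,0]},
  {"offset":[0,0,0],"twist":[0,0,0]},
], gripper=100)

```text
t: 7.17
tcp_pos: [0.5047, 0.2983, 0.0348]
ee_rot: [0.708, 0.707, 0.0, 0.0]
wrist_force: [-0.2, -0.4, 0.1]
width: 1.003
gripper_force: 0.0
```

Request:
arm_command([
  {"offset":[0,0,-0.01],"twist":[0,0,0]},
  {"offset":[0,0,-0.02],"twist":[0,0,0]},
  {"offset":[0,0,-0.02],"twist":[0,0,0]},
  {"offset":[0,0,-0.03],"twist":[0,0,0]},
  {"offset":[-0.0417,0,0],"twist":[0,0,6.9]},
  {"offset":[-0.0417,0,0],"twist":[0,0,6.9]},
  {"offset":[-0.0417,0,0],"twist":[0,0,6.9]},
  {"offset":[-0.0417,0,0],"twist":[0,0,6.9]},
  {"offset":[-0.0417,0,0],"twist":[0,0,6.8]},
  {"offset":[0,0,0],"twist":[0,0,0]},
])

```text
t: 8.0
tcp_pos: [0.4511, 0.0906, 0.1142]
ee_rot: [0.888, 0.46, -0.004, 0.002]
wrist_force: [-0.9, -0.7, -0.1]
width: 0.998
gripper_force: 0.0
```

Run:
```python
from h import *
out=[]
for n,w in(("top",(180,240,150,240)),("side",(215,290,205,305))):
    im,d,P=cap(n); np.savez(f"{n}3.npz",im=im,P=P); c=im[w[0]:w[1],w[2]:w[3]]; out.append(cv2.resize(c,(400,300),interpolation=cv2.INTER_CUBIC))
cv2.imwrite("pics/seated.png",np.hstack(out))
def full(P,c,zr,rin,rout,r):
    Q=P.reshape(-1,3); Q=Q[np.isfinite(Q[:,0])&(Q[:,2]>zr[0])&(Q[:,2]<zr[1])]
    for _ in range(8):
        h=np.hypot(*(Q[:,:2]-c).T); q=Q[(h>rin)&(h<rout)]; f=fitc(q,r,c); c=f.x
    return c.round(4),len(q),np.median(q[:,2])
for n in("top3","side3"):
    P=np.load(n+".npz")["P"]
    try: print(n,full(P,(.504,.297),(.052,.072),.02,.036,.0285))
    except Exception as e: print(n,e)
    Q=P.reshape(-1,3);Q=Q[np.isfinite(Q[:,0])];L=Q[:,:2]-[.504,.297];u=np.array([-.5635,-.826]);v=np.array([.826,-.5635])
    s=L@u;w=L@v;m=(s>.078)&(s<.148)&(np.abs(w)<.02)&(Q[:,2]>.015)&(Q[:,2]<.04)
    if m.sum()>30: p=np.polyfit(s[m],w[m],1);print(n,"handle",p[1],"slope deg",np.degrees(np.arctan(p[0])),m.sum())
togo(.4445,.2105,.1)
```

```text
top3 (array([0.5037, 0.2976]), 70, np.float64(0.05926465653469215))
top3 handle -0.000663520238665318 slope deg -0.02483569550349119 175
side3 (array([0.5069, 0.2999]), 114, np.float64(0.05904118867603175))
side3 handle -0.002017781289868426 slope deg 0.3530892667825397 144
tcp [0.4551 0.0973 0.1155] yaw y -34.61 tilt 0.08 to go [ 0.0871 -0.073   0.0154] F [1.3 0.7 0.1] w 0.9983583216629038 t 8.1
```

View pics/seated.png

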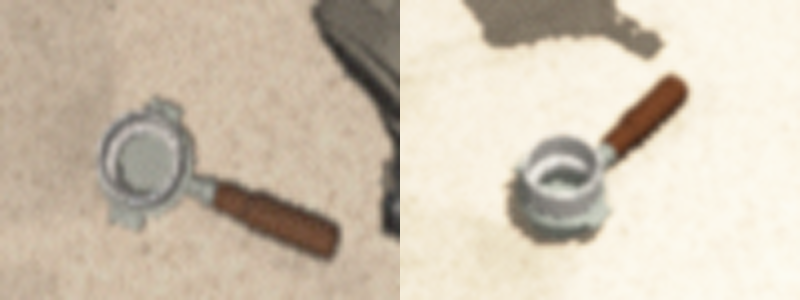

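The funnel is seated: its top is at z ≈ 0.059–0.060 and it is concentric with the basket. In the top crop the handle runs from (215,195) to (340,240), yaw ≈ 55.7°. Next is the handle grip, 103 mm from the basket axis.

Request:
arm_command([
  {"offset":[0.0223,-0.0183,0],"twist":[0,0,0]},
  {"offset":[0.0223,-0.0183,0],"twist":[0,0,0]},
  {"offset":[0.0223,-0.0183,0],"twist":[0,0,0]},
  {"offset":[0.0223,-0.0183,0],"twist":[0,0,0]},
  {"offset":[0,0,0.02],"twist":[0,0,0]},
  {"offset":[0,0,0.02],"twist":[0,0,0]},
  {"offset":[0,0,0.02],"twist":[0,0,0]},
  {"offset":[0,0,0.02],"twist":[0,0,0]},
  {"offset":[0,0,0.01],"twist":[0,0,0]},
  {"offset":[0,0,0.005],"twist":[0,0,0]},
  {"offset":[0,0,0],"twist":[0,0,0]},
  {"offset":[0,0,0],"twist":[0,0,0]},
])

```text
t: 9.1
tcp_pos: [0.446, 0.2149, 0.0204]
ee_rot: [0.885, 0.466, 0.0, -0.0]
wrist_force: [0.6, -0.1, 0.3]
width: 1.002
gripper_force: 0.0
```

```bash
python3 -c "
from h import *
togo(.4455,.2122,.003)"
```

```text
tcp [0.446  0.2149 0.0204] yaw y -34.43 tilt 0.06 to go [-0.0025  0.0011  0.0174] F [ 0.6 -0.1  0.3] w 1.0024003166957545 t 9.1
```

Request:
arm_command([
  {"offset":[-0.0025,0.0011,0.006],"twist":[0,0,0]},
  {"offset":[0,0,0.006],"twist":[0,0,0]},
  {"offset":[0,0,0.005],"twist":[0,0,0]},
  {"offset":[0,0,0],"twist":[0,0,0]},
])

```text
t: 9.43
tcp_pos: [0.4447, 0.2108, 0.0021]
ee_rot: [0.885, 0.466, -0.001, 0.0]
wrist_force: [0.0, 0.1, -0.1]
width: 0.998
gripper_force: 0.0
```

Request:
arm_command([
  {"offset":[0,0,0],"twist":[0,0,0]},
  {"offset":[0,0,0],"twist":[0,0,0]},
  {"offset":[0,0,0],"twist":[0,0,0]},
  {"offset":[0,0,0],"twist":[0,0,0]},
  {"offset":[0,0,0],"twist":[0,0,0]},
  {"offset":[0,0,0],"twist":[0,0,0]},
  {"offset":[0,0,0],"twist":[0,0,0]},
  {"offset":[0,0,0],"twist":[0,0,0]},
  {"offset":[0,0,0],"twist":[0,0,0]},
  {"offset":[0,0,0],"twist":[0,0,0]},
], gripper=0, newtons=90)

```text
t: 10.27
tcp_pos: [0.4451, 0.2115, 0.0033]
ee_rot: [0.885, 0.466, 0.0, 0.0]
wrist_force: [-1.3, -0.6, 4.8]
width: 0.285
gripper_force: 88.1
```

Request:
arm_command([
  {"offset":[0,0,-0.005],"twist":[0,0,0]},
  {"offset":[0,0,-0.01],"twist":[0,0,0]},
  {"offset":[0,0,-0.014],"twist":[0,0,0]},
  {"offset":[0,0,-0.018],"twist":[0,0,0]},
  {"offset":[0,0,-0.018],"twist":[0,0,0]},
  {"offset":[0,0,-0.018],"twist":[0,0,0]},
  {"offset":[0,0,-0.018],"twist":[0,0,0]},
  {"offset":[0,0,-0.014],"twist":[0,0,0]},
  {"offset":[0,0,-0.008],"twist":[0,0,0]},
  {"offset":[0,0,-0.004],"twist":[0,0,0]},
  {"offset":[0,0,0],"twist":[0,0,0]},
  {"offset":[0,0,0],"twist":[0,0,0]},
])

```text
t: 11.27
tcp_pos: [0.4447, 0.2109, 0.1294]
ee_rot: [0.885, 0.466, -0.0, 0.0]
wrist_force: [-0.8, 0.0, -3.5]
width: 0.284
gripper_force: 88.5
```

```bash
cat >> h.py <<'E'
def ring(P,c,zr,rin=.02,rout=.036,r=.0285):
    Q=P.reshape(-1,3); Q=Q[np.isfinite(Q[:,0])&(Q[:,2]>zr[0])&(Q[:,2]<zr[1])]
    for _ in range(8):
        h=np.hypot(*(Q[:,:2]-c).T); q=Q[(h>rin)&(h<rout)]; f=fitc(q,r,c); c=f.x
    A=np.c_[q[:,:2]-c,np.ones(len(q))]; k=np.linalg.lstsq(A,q[:,2],rcond=None)[0]
    return c.round(4),len(q),"z",k[2].round(4),"slope deg xy",np.degrees(k[:2]).round(1)
E
python3 - <<'E'
from h import *
for n in("side","top"):
    im,d,P=cap(n); np.savez(n+"4.npz",im=im,P=P)
    print(n,ring(P,(.505,.298),(.18,.203)))
togo(.437,-.1314,.130)
# expected funnel top: z = .066+lift
S=np.load("side3.npz")["P"]; print("ref",ring(S,(.505,.298),(.052,.072)))
E
```

```text
side (array([0.5062, 0.2997]), 114, 'z', np.float64(0.1853), 'slope deg xy', array([-0. ,  0.2]))
top (array([0.5032, 0.2972]), 45, 'z', np.float64(0.1847), 'slope deg xy', array([ 0.3, -0.3]))
tcp [0.4444 0.2108 0.1289] yaw y -34.48 tilt 0.11 to go [-0.2863  0.1876 -0.0008] F [-0.6  0.6 -3.5] w 0.2878564443389897 t 11.3667
ref (array([0.5069, 0.2999]), 114, 'z', np.float64(0.0588), 'slope deg xy', array([-0.3,  0.3]))
```

No sag: the funnel's top rose by the same amount as the tool and is still level. Carrying it across, above prong height.

Request:
arm_command([
  {"offset":[-0.006,0.004,0],"twist":[0,0,0]},
  {"offset":[-0.014,0.009,0],"twist":[0,0,0]},
  {"offset":[-0.022,0.0144,0],"twist":[0,0,0]},
  {"offset":[-0.026,0.017,0],"twist":[0,0,0]},
  {"offset":[-0.026,0.017,0],"twist":[0,0,0]},
  {"offset":[-0.026,0.017,0],"twist":[0,0,0]},
  {"offset":[-0.026,0.017,0],"twist":[0,0,0]},
  {"offset":[-0.026,0.017,0],"twist":[0,0,0]},
  {"offset":[-0.026,0.017,0],"twist":[0,0,0]},
  {"offset":[-0.026,0.017,0],"twist":[0,0,0]},
  {"offset":[-0.022,0.0144,0],"twist":[0,0,0]},
  {"offset":[-0.02,0.013,0],"twist":[0,0,0]},
])

```text
t: 12.37
tcp_pos: [0.4367, -0.1088, 0.1293]
ee_rot: [0.885, 0.465, -0.001, -0.0]
wrist_force: [0.5, -0.8, -3.0]
width: 0.289
gripper_force: 88.7
```

Request:
arm_command([
  {"offset":[-0.014,0.009,0],"twist":[0,0,0]},
  {"offset":[-0.006,0.004,0],"twist":[0,0,0]},
  {"offset":[0,0,0],"twist":[0,0,0]},
  {"offset":[0,0,0],"twist":[0,0,0]},
])

```text
t: 12.7
tcp_pos: [0.4369, -0.1296, 0.1295]
ee_rot: [0.885, 0.466, -0.0, -0.0]
wrist_force: [0.2, 0.1, -3.6]
width: 0.284
gripper_force: 88.7
```

Run:
```python
from h import *
out=[]
for n,w in(("side",(95,215,180,310)),("top",(120,230,220,340))):
    im,d,P=cap(n); np.savez(n+"5.npz",im=im,P=P); c=im[w[0]:w[1],w[2]:w[3]]; out.append(cv2.resize(c,(400,400),interpolation=cv2.INTER_CUBIC))
    try: print(n,ring(P,(.496,-.045),(.18,.203)))
    except Exception as e: print(n,"none")
cv2.imwrite("pics/front.png",np.hstack(out))
togo(.437,-.1314,.130)
```

```text
side (array([ 0.4983, -0.0412]), 87, 'z', np.float64(0.1855), 'slope deg xy', array([-0. ,  0.7]))
top (array([ 0.4952, -0.0415]), 82, 'z', np.float64(0.185), 'slope deg xy', array([0.7, 0.5]))
tcp [ 0.4372 -0.1287  0.1297] yaw y -34.36 tilt 0.04 to go [-0.0023  0.0014 -0.0003] F [ 0.8 -0.1 -2.9] w 0.28742273203208285 t 12.8
```

View pics/front.png

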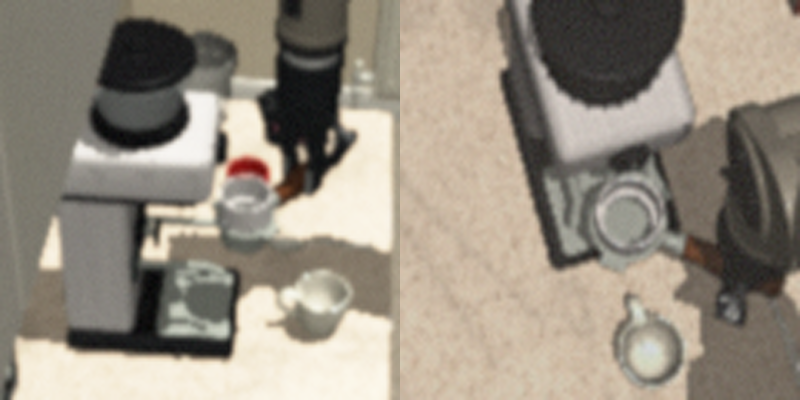

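The side crop (left) shows the funnelled portafilter at (245,205), in front of and above the prongs at (180,220). The top crop (right) shows the funnel at (625,218) in front of the chute at (628,158); the cup is clear. Checking the fork's line from the prongs in the stored frames.

Run:
```python
from h import *
g=np.array([.564,-.0427]);a=np.radians(2.2);R=np.array([[np.cos(a),np.sin(a)],[-np.sin(a),np.cos(a)]])
for n,fs in(("top",("top0","top1","top3","top4")),("side",("side0","side1","side3","side4"))):
    A=np.vstack([np.c_[((Q:=np.load(f+".npz")["P"].reshape(-1,3))[:,:2]-g)@R.T,Q[:,2]] for f in fs]); A=A[np.isfinite(A[:,0])&(A[:,2]>.106)&(A[:,2]<.124)]
    for s in(1,-1):
        m=(A[:,0]>-.03)&(A[:,0]<-.008)&(s*A[:,1]>.025)&(s*A[:,1]<.05); y=A[m,1]; t=(s*A[:,1]>.025)&(s*A[:,1]<.062)&(A[:,0]<-.03)&(A[:,0]>-.08)
        print(n,s,m.sum(),"y mean",y.mean().round(4),np.percentile(y,[3,97]).round(4),"tip x",np.percentile(A[t,0],[1,3,10]).round(4))
    Q=A  # foot front edge
for f in("top0","top1","top3","top4","side0","side3"):
    Q=np.load(f+".npz")["P"].reshape(-1,3);Q=Q[np.isfinite(Q[:,0])];L=(Q[:,:2]-g)@R.T
    m=(np.abs(L[:,1])<.05)&(L[:,0]<-.04)&(L[:,0]>-.09)&(Q[:,2]>.018)&(Q[:,2]<.034); print(f,"foot front",np.percentile(L[m,0],[0,2]).round(4), "foot sides",np.percentile(L[(np.abs(L[:,1])<.09)&(L[:,0]<-.03)&(L[:,0]>-.06)&(Q[:,2]>.018)&(Q[:,2]<.034),1],[1,99]).round(4))
    h=(np.abs(L[:,1])<.04)&(L[:,0]<0)&(L[:,0]>-.08)&(Q[:,2]>.215)&(Q[:,2]<.26); print(" head front",np.percentile(L[h,0],[1,5]).round(4) if h.any() else 0)
```

```text
top 1 55 y mean 0.0357 [0.0307 0.0404] tip x [-0.0506 -0.0495 -0.0484]
top -1 65 y mean -0.0372 [-0.042  -0.0324] tip x [-0.05   -0.0486 -0.0468]
side 1 60 y mean 0.0384 [0.0321 0.044 ] tip x [-0.0446 -0.0446 -0.0445]
side -1 54 y mean -0.0342 [-0.0391 -0.0293] tip x [-0.0457 -0.0456 -0.0445]
top0 foot front [-0.0633 -0.0625] foot sides [-0.0637  0.0642]
 head front [-0.0472 -0.0465]Traceback (most recent call last):
  File "<stdin>", line 11, in <module>
    return _quantile_unchecked(
        a, q, axis, out, overwrite_input, method, keepdims, weights)
    return _ureduce(a,
                    func=_quantile_ureduce_func,
    ...<5 lines>...
                    overwrite_input=overwrite_input,
                    method=method)
    r = func(a, **kwargs)
    result = _quantile(arr,
                       quantiles=q,
    ...<2 lines>...
                       out=out,
                       weights=wgt)
    slices_having_nans = np.isnan(arr[-1, ...])
                                  ~~~^^^^^^^^^
IndexError: index -1 is out of bounds for axis 0 with size 0
```

Request:
arm_command([
  {"offset":[0.0006,0.0036,0],"twist":[0,0,0]},
  {"offset":[0.0007,0.0036,0],"twist":[0,0,0]},
  {"offset":[0,0,0.003],"twist":[0,0,0]},
  {"offset":[0,0,0.006],"twist":[0,0,0]},
  {"offset":[0,0,0.008],"twist":[0,0,0]},
  {"offset":[0,0,0.008],"twist":[0,0,0]},
  {"offset":[0,0,0.005],"twist":[0,0,0]},
  {"offset":[0,0,0.002],"twist":[0,0,0]},
  {"offset":[0,0,0],"twist":[0,0,0]},
  {"offset":[0,0,0],"twist":[0,0,0]},
])

```text
t: 13.63
tcp_pos: [0.4438, -0.1332, 0.0977]
ee_rot: [0.885, 0.466, -0.0, -0.0]
wrist_force: [-0.1, 0.9, -2.8]
width: 0.29
gripper_force: 88.7
```

```bash
cat > plan.py <<'E'
from h import *
def plan(F,d1,psi1,n,z1=None,d0=None):
    o=bot.get_obs(); R=Rotation.from_quat(o["ee_rot"]).as_matrix(); p=np.array(o["tcp_pos"]); psi0=np.degrees(np.arctan2(R[1,0],R[0,0]))
    e=np.array([.9993,.0384]); L=.1045; u=lambda a:np.array([np.cos(np.radians(a)),np.sin(np.radians(a))])
    b=p[:2]+L*u(psi0); print("basket rel fork",((b-F)@e).round(4),((b-F)@[-e[1],e[0]]).round(4),"psi",psi0.round(2),"z",p[2].round(4),"F",np.round(o["wrist_force"],1))
    cur=p[:2]; B1=np.array(F)-d1*e
    for i in range(1,n+1):
        a0=psi0+(psi1-psi0)*(i-1)/n; a=psi0+(psi1-psi0)*i/n; nx=b+(B1-b)*i/n-L*u(a); dd=nx-cur; cur=nx
        print(np.round([dd@u(a0),dd@u(a0-90)],4),"twist",round(a0-a,2),"r",np.hypot(*nx).round(3))
E
python3 - <<'E'
from plan import *
for n in("side","top"):
    im,d,P=cap(n); np.savez(n+"6.npz",im=im,P=P); print(n,ring(P,(.503,-.045),(.145,.17)))
plan((.5649,-.0431),.020,2.2,12)
E
```

```text
side (array([ 0.5054, -0.0443]), 102, 'z', np.float64(0.1519), 'slope deg xy', array([-0.8,  0. ]))
top (array([ 0.5021, -0.0458]), 83, 'z', np.float64(0.1528), 'slope deg xy', array([ 0.3, -0.7]))
basket rel fork -0.0618 -0.0017 psi 55.51 z 0.0981 F [ 0.4  0.6 -2.6]
[ 0.0025 -0.0054] twist 4.44 r 0.459
[ 0.0027 -0.0056] twist 4.44 r 0.455
[ 0.0029 -0.0058] twist 4.44 r 0.452
[ 0.0031 -0.006 ] twist 4.44 r 0.448
[ 0.0032 -0.0062] twist 4.44 r 0.445
[ 0.0034 -0.0064] twist 4.44 r 0.443
[ 0.0035 -0.0067] twist 4.44 r 0.441
[ 0.0036 -0.0069] twist 4.44 r 0.44
[ 0.0037 -0.0072] twist 4.44 r 0.44
[ 0.0037 -0.0074] twist 4.44 r 0.44
[ 0.0038 -0.0077] twist 4.44 r 0.441
[ 0.0038 -0.008 ] twist 4.44 r 0.443
```

Request:
arm_command([
  {"offset":[0.0025,-0.0054,0],"twist":[0,0,4.44]},
  {"offset":[0.0027,-0.0056,0],"twist":[0,0,4.44]},
  {"offset":[0.0029,-0.0058,0],"twist":[0,0,4.44]},
  {"offset":[0.0031,-0.006,0],"twist":[0,0,4.44]},
  {"offset":[0.0032,-0.0062,0],"twist":[0,0,4.44]},
  {"offset":[0.0034,-0.0064,0],"twist":[0,0,4.44]},
])

```text
t: 14.23
tcp_pos: [0.4323, -0.0956, 0.0982]
ee_rot: [0.969, 0.247, 0.0, 0.0]
wrist_force: [0.3, 1.3, -3.6]
width: 0.288
gripper_force: 88.7
```

Request:
arm_command([
  {"offset":[0.0035,-0.0067,0],"twist":[0,0,4.44]},
  {"offset":[0.0036,-0.0069,0],"twist":[0,0,4.44]},
  {"offset":[0.0037,-0.0072,0],"twist":[0,0,4.44]},
  {"offset":[0.0037,-0.0074,0],"twist":[0,0,4.44]},
  {"offset":[0.0038,-0.0077,0],"twist":[0,0,4.44]},
  {"offset":[0.0038,-0.008,0],"twist":[0,0,4.44]},
  {"offset":[0,0,0],"twist":[0,0,0]},
  {"offset":[0,0,0],"twist":[0,0,0]},
])

```text
t: 14.9
tcp_pos: [0.4404, -0.0474, 0.0981]
ee_rot: [1.0, 0.021, 0.0, 0.0]
wrist_force: [0.5, -0.3, -4.4]
width: 0.288
gripper_force: 88.7
```

Run:
```python
from plan import *
out=[]
for n,w in(("side",(95,195,190,290)),("top",(130,220,235,325))):
    im,d,P=cap(n); np.savez(n+"7.npz",im=im,P=P); c=im[w[0]:w[1],w[2]:w[3]]; out.append(cv2.resize(c,(400,400),interpolation=cv2.INTER_CUBIC))
    try: print(n,ring(P,(.545,-.044),(.145,.165)))
    except Exception as e: print(n,"none")
cv2.imwrite("pics/infork.png",np.hstack(out))
plan((.5649,-.0431),.0,2.2,4)
```

```text
side (array([ 0.5484, -0.0408]), 85, 'z', np.float64(0.1519), 'slope deg xy', array([-0.5,  0.7]))
top (array([ 0.545 , -0.0434]), 15, 'z', np.float64(0.1753), 'slope deg xy', array([ 27.3, -37.7]))
basket rel fork -0.0205 -0.0 psi 2.33 z 0.0979 F [ 1.1  1.  -3.3]
[ 0.0051 -0.0001] twist 0.03 r 0.448
[ 0.0051 -0.0001] twist 0.03 r 0.453
[ 0.0051 -0.0001] twist 0.03 r 0.458
[ 0.0051 -0.0001] twist 0.03 r 0.463
```

View pics/infork.png

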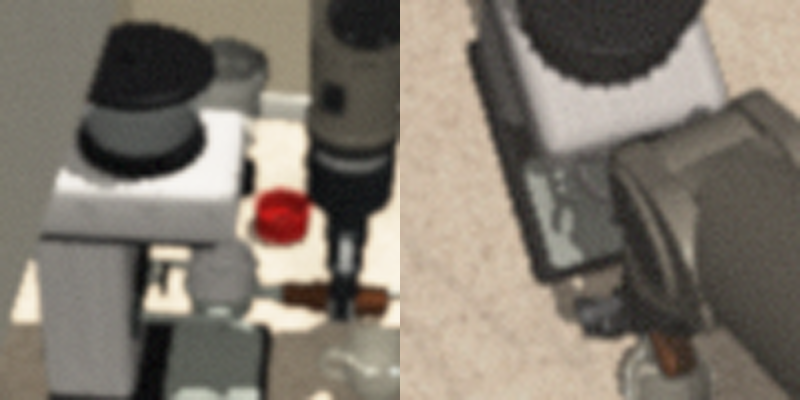

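The side crop shows the funnel at (222,280) between the prongs, just under the head, with the handle straight out to the right at (335,295). The top view is blocked by the arm. The side camera gives it 19 mm short of the fork and centred within 1 mm. Easing in.

Request:
arm_command([
  {"offset":[0.002,0,0],"twist":[0,0,0]},
  {"offset":[0.003,0,0],"twist":[0,0,0]},
  {"offset":[0.002,0,0],"twist":[0,0,0]},
  {"offset":[0.001,0,0],"twist":[0,0,0]},
  {"offset":[0,0,0],"twist":[0,0,0]},
  {"offset":[0,0,0],"twist":[0,0,0]},
])

```text
t: 15.5
tcp_pos: [0.4481, -0.0474, 0.0978]
ee_rot: [1.0, 0.019, -0.0, -0.0]
wrist_force: [-0.1, -0.4, -3.3]
width: 0.284
gripper_force: 88.7
```

Request:
arm_command([
  {"offset":[0.001,0,0],"twist":[0,0,0]},
  {"offset":[0.001,0,0],"twist":[0,0,0]},
  {"offset":[0.001,0,0],"twist":[0,0,0]},
  {"offset":[0.001,0,0],"twist":[0,0,0]},
  {"offset":[0.001,0,0],"twist":[0,0,0]},
  {"offset":[0.001,0,0],"twist":[0,0,0]},
  {"offset":[0,0,0],"twist":[0,0,0]},
  {"offset":[0,0,0],"twist":[0,0,0]},
])

```text
t: 16.17
tcp_pos: [0.4536, -0.0471, 0.0976]
ee_rot: [1.0, 0.02, -0.0, 0.0]
wrist_force: [-1.7, -0.2, -2.7]
width: 0.286
gripper_force: 88.8
```

Request:
arm_command([
  {"offset":[0.0005,0,0],"twist":[0,0,0]},
  {"offset":[0.0005,0,0],"twist":[0,0,0]},
  {"offset":[0.0005,0,0],"twist":[0,0,0]},
  {"offset":[0.0005,0,0],"twist":[0,0,0]},
  {"offset":[0,0,0],"twist":[0,0,0]},
  {"offset":[0,0,0],"twist":[0,0,0]},
])

```text
t: 16.67
tcp_pos: [0.4547, -0.0471, 0.0974]
ee_rot: [1.0, 0.02, -0.001, 0.0]
wrist_force: [-5.5, 0.0, -1.1]
width: 0.289
gripper_force: 88.8
```

Request:
arm_command([
  {"offset":[0.0005,0,0],"twist":[0,0,0]},
  {"offset":[0.0005,0,0],"twist":[0,0,0]},
  {"offset":[0.0005,0,0],"twist":[0,0,0]},
  {"offset":[0.0005,0,0],"twist":[0,0,0]},
  {"offset":[0,0,0],"twist":[0,0,0]},
  {"offset":[0,0,0],"twist":[0,0,0]},
])

```text
t: 17.17
tcp_pos: [0.4564, -0.047, 0.0973]
ee_rot: [1.0, 0.019, -0.002, 0.0]
wrist_force: [-6.2, -0.4, -0.8]
width: 0.286
gripper_force: 88.9
```

Run:
```python
from plan import *
F=[];X=[]
for i in range(8):
    im,d,P=cap("side"); o=bot.get_obs(); F.append(o["wrist_force"]); X.append(o["tcp_pos"])
print(np.mean(F,0).round(2),np.mean(X,0).round(4),ring(P,(.561,-.0408),(.14,.163)))
```

```text
[-6.49  0.07 -1.15] [ 0.4564 -0.047   0.0973] (array([ 0.5649, -0.0412]), 101, 'z', np.float64(0.1481), 'slope deg xy', array([-1. ,  3.7]))
```

Contact started near TCP x = 0.4535 and the force is now 6.5 N, so travel is about 3 mm. Pushing roughly 5 mm further in small steps.

Request:
arm_command([
  {"offset":[0.0005,0,0],"twist":[0,0,0]},
  {"offset":[0.0005,0,0],"twist":[0,0,0]},
  {"offset":[0.0005,0,0],"twist":[0,0,0]},
  {"offset":[0.0005,0,0],"twist":[0,0,0]},
  {"offset":[0.0005,0,0],"twist":[0,0,0]},
  {"offset":[0.0005,0,0],"twist":[0,0,0]},
  {"offset":[0.0005,0,0],"twist":[0,0,0]},
  {"offset":[0.0005,0,0],"twist":[0,0,0]},
  {"offset":[0,0,0],"twist":[0,0,0]},
  {"offset":[0,0,0],"twist":[0,0,0]},
])

```text
t: 18.4
tcp_pos: [0.4597, -0.0469, 0.0972]
ee_rot: [1.0, 0.019, -0.002, 0.0]
wrist_force: [-8.3, 0.2, -0.1]
width: 0.282
gripper_force: 89.0
```

```bash
cat > chk.py <<'E'
from plan import *
F=[];X=[];Ps=[]
for i in range(8):
    im,d,P=cap("side"); o=bot.get_obs(); F.append(o["wrist_force"]); X.append(o["tcp_pos"]); Ps.append(P)
np.savez("sidec.npz",im=im,P=np.nanmedian(Ps,0))
P=np.nanmedian(Ps,0); print(np.mean(F,0).round(2),np.mean(X,0).round(4),o["t"],ring(P,(.566,-.0408),(.14,.163)))
R=Rotation.from_quat(o["ee_rot"]).as_matrix(); print(R.round(3).tolist())
E
python3 chk.py
```

```text
[-8.52  0.28  0.  ] [ 0.4597 -0.0469  0.0972] 18.8 (array([ 0.5678, -0.0413]), 91, 'z', np.float64(0.1484), 'slope deg xy', array([-1.3,  3. ]))
[[0.999, 0.039, -0.004], [0.039, -0.999, -0.0], [-0.005, 0.0, -1.0]]
```

Request:
arm_command([
  {"offset":[0.0005,0,0],"twist":[0,0,0]},
  {"offset":[0.0005,0,0],"twist":[0,0,0]},
  {"offset":[0.0005,0,0],"twist":[0,0,0]},
  {"offset":[0.0005,0,0],"twist":[0,0,0]},
  {"offset":[0,0,0],"twist":[0,0,0]},
  {"offset":[0,0,0],"twist":[0,0,0]},
  {"offset":[0,0,0],"twist":[0,0,0]},
  {"offset":[0,0,0],"twist":[0,0,0]},
  {"offset":[0,0,0],"twist":[0,0,0]},
  {"offset":[0,0,0],"twist":[0,0,0]},
])

```text
t: 19.63
tcp_pos: [0.4613, -0.0469, 0.0971]
ee_rot: [1.0, 0.02, -0.003, 0.0]
wrist_force: [-9.1, -1.0, 0.8]
width: 0.29
gripper_force: 89.1
```

```bash
python3 chk.py
python3 - <<'E'
from h import *
im=np.load("sidec.npz")["im"]; cv2.imwrite("pics/final.png",cv2.resize(im[140:190,200:275],(780,520),interpolation=cv2.INTER_CUBIC))
E
```

```text
[-9.03  0.09  0.53] [ 0.4613 -0.0469  0.0971] 20.0333 (array([ 0.5694, -0.0414]), 90, 'z', np.float64(0.1485), 'slope deg xy', array([-0.5,  2. ]))
[[0.999, 0.039, -0.005], [0.039, -0.999, -0.001], [-0.005, 0.0, -1.0]]
```

View pics/final.png

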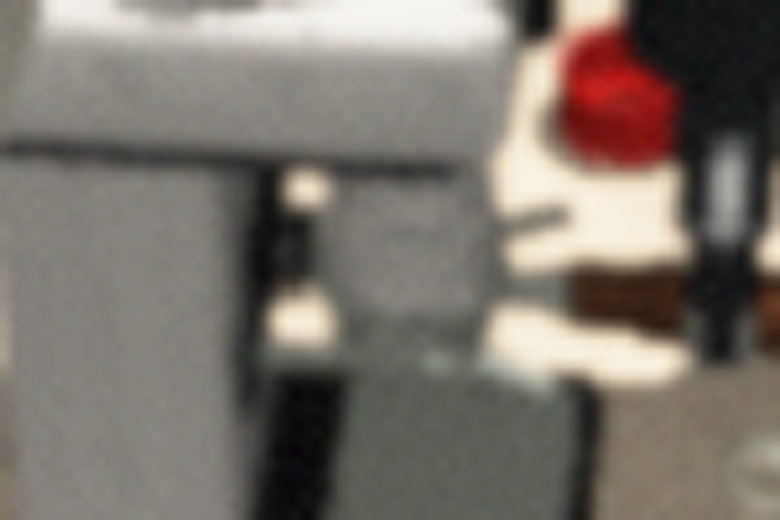

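The crop shows the funnel at (415,250) right under the chute, the basket between the prongs at (400,335) and the handle at (640,300) level in the fingers. Displacement and force put the travel at about 7.5 mm; adding half a millimetre for margin.

Request:
arm_command([
  {"offset":[0.0003,0,0],"twist":[0,0,0]},
  {"offset":[0.0003,0,0],"twist":[0,0,0]},
  {"offset":[0,0,0],"twist":[0,0,0]},
  {"offset":[0,0,0],"twist":[0,0,0]},
  {"offset":[0,0,0],"twist":[0,0,0]},
  {"offset":[0,0,0],"twist":[0,0,0]},
  {"offset":[0,0,0],"twist":[0,0,0]},
  {"offset":[0,0,0],"twist":[0,0,0]},
  {"offset":[0,0,0],"twist":[0,0,0]},
  {"offset":[0,0,0],"twist":[0,0,0]},
])

```text
t: 20.87
tcp_pos: [0.4618, -0.0469, 0.0971]
ee_rot: [1.0, 0.02, -0.003, 0.0]
wrist_force: [-9.2, -0.4, 0.6]
width: 0.291
gripper_force: 89.1
```

```bash
python3 chk.py
```

```text
[-9.18  0.69  0.51] [ 0.4618 -0.0469  0.0971] 21.2667 (array([ 0.57  , -0.0412]), 87, 'z', np.float64(0.1486), 'slope deg xy', array([-0.6,  1.7]))
[[0.999, 0.039, -0.005], [0.039, -0.999, -0.001], [-0.005, 0.0, -1.0]]
```

```bash
python3 -c "
from workcell import bot
print(bot.job_done())"
```

```text
the job is handed in; nothing more can be done
None
```

I handed the job in at about 21 s with the funnel seated on the basket and the portafilter in the fork under the chute. I'm still holding the handle, with the switch in by about 7.5–8 mm (estimated from the 9.2 N push and the arm's displacement, not read directly); no verdict came back.

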